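Load the filter cassette and bolt it in

ROBOT

A 6-joint arm with a two-finger parallel gripper is mounted at the origin on the work surface. World frame = base frame: x ahead of the robot, y to its left, z up, the work surface at z = 0. Lengths are in m, angles in rad, forces in N, time in s.
With the tool pointing down it reaches from about 0.4 to 0.925 m from the base axis. Payload 12.5 kg.
Tool frame: the origin (TCP) lies at the very end of the fingers, on their centre line; the grasp point (between the pads) lies 19 mm behind it; z points along the fingers, y is the line along which they close (so a half turn about z gives the same grasp; the last joint's range is limited). The gripper opens to 95 mm and grips with 3 to 60 N. Pads are 20 mm wide; open, the fingers measure 119 mm over their backs; the gripper's body (75 mm by 180 mm) begins 59 mm behind the grasp point.
Start: joints at [-1.341, 0.491, 1.559, -0, 1.092, -0.106], TCP at [0.206, -0.59, 0.215] pointing down, gripper open.
Joint ranges: [-3.1, 3.1], [-0.84, 2.19], [0.05, 2.79], [-1.13, 4.28], [0.06, 2.93], [-2.69, 2.69]. Speed limits (rad/s): [2.22, 2.22, 2.79, 3.14, 3.14, 3.14].

INTERFACE

Orientations are given as a rotation vector (axis times angle).
In Python, from workcell import env gives the robot as it stands.
- The arm moves only by the shell command python3 -m pendant 'ROWS' [FORCE]. ROWS is JSON, a list of rows, each a list of 3 entries, a list of its own where there are three numbers: the shift along the tool's x, y, z in mm, then the turn, a rotation vector about the tool's x, y, z in degrees, then the closure, from -1 (fully open) to 1 (shut). In form: [[[dx, dy, dz], [rx, ry, rz], claw], ...]. A call has exactly 8 rows; each row is the pose to reach, as a shift and turn from the pose commanded when the call began, along the tool's axes at that moment; what a row does not reach only later rows make up. A row lasts 1/12 s, in which the tool goes at most 41.7 mm and 7.16 degrees, less where a joint would pass 70% of its speed; a pose out of reach is approached as far as the arm can. A call with a gripper value outside its range is refused whole. The fingers move at their own pace and stop on an object; FORCE is the grip in N (left out, the last holds). Time passes only in rows, so rows that repeat a pose let the fingers close, or fill a call up. It gives the time, the measured TCP pose, the force, the opening and the grip force at its end, in the units of the state.
- env.get_obs(): the state, without advancing time (a new reading comes with each control period).
- env.grab_frame(name): name is "side" or "top"; returns a dict with "image" (400x640x3 uint8, red, green, blue), "K" (3x3 intrinsics, pixels), "k1" (the pictures are not rectified: a ray, as slopes to the right and down, at radius r is drawn at 1 + k1 r^2 times it, then the intrinsics apply), "R" (3x3) and "t" (3): a world point X has camera coordinates R X + t. Camera axes: x right, y down, z forward; pixel columns grow to the right and rows downward; lengths in m; the calibration is good to about 2 mm. A picture is of the moment at which its call begins. There is no depth.
- env.hand_in(): hands the job in; it is judged then, once.
The state is a dict: "t": time; "qpos": joint angles; "joint_vel": joint speeds; "joint_torque": joint torques, N m; "tool_pos": TCP position; "eef_rot": TCP orientation; "force": force on the tool from outside, world axes, zero at the start; "torque": the same for the moment, N m; "opening": finger opening in m; "grip_force": force on a finger pad.
Only numpy, scipy, OpenCV 4.12 (cv2) and the standard library are available. Lean on these libraries where they do the work, as an engineer would, in place of code of your own. Each camera call takes 0.05 s, during which the arm holds its last target. There are 200 camera calls.

TASK

Slide the white filter cassette along the black board, flat on it and never lifted or tipped (the metal fence is there to guide it), into the grooved blue holder until it is fully home against the end stop. Then push the bolt with the red knob fully shut behind it. Leave everything else on the bench and on the board where it stands.

Things in the scene. Friction and masses are not known exactly. Their poses are not given: they have to be found in the camera images.
- station: Fixed black board, 220 (x) by 370 (y) by 12 mm thick, on the bench, that carries a blue holder, a fence and a bolt. Origin: at bench level below the middle of the holder's mouth; axes: the station's own, z up; the cassette goes in along +y. The board spans x -140 to +80, y -240 to +130 mm; its top is at z = 12. Station x, y, z below are in this frame, in mm.
- mouth (a point): Middle of the holder's mouth, on the board (station 0, 0, 12). Holder: two blue rails, y 0 to 85, inner faces at x = -41.2 and +41.2, each 14 mm wide, tops at z = 34, with aluminium lips that reach 8 mm inward over the groove, undersides 15.6 mm above the board. A 45 degree lead-in nose stands at the mouth of the -x rail.
- end_stop (a point): Foot of the end stop (station 0, 85, 12): the face towards the mouth of a blue block, 34 mm high above the board, 35 mm thick, that carries a dial gauge (top at z = 75).
- fence (a point): Middle of the top edge of the fence's inner face (station 41.2, -117.5, 30): an aluminium strip 18 mm high above the board, 14 mm thick, along the board's +x side, in line with the inner face of the +x rail, from the mouth back to y = -235.
- cassette_center (a point): Centre, half-way up, of the white filter cassette: a flat slab 80 (its x) by 100 (its y) by 14 mm thick, about 0.2 kg, with a grey gridded window, both ends alike. It starts askew (up to 0.35 rad) on the board, off the fence, before the mouth, y roughly along the station's y. Home: station x about 0, y = 35, z = 19, its tail 15 mm out of the mouth.
- cassette: The same white cassette; origin at the centre of its underside, z up.
- bolt_knob (a point): Middle of the upright red knob on the bolt (16 mm across, 28 mm tall, from 25 to 53 mm above the bench). At bolt value 0 it is at station x = -66, y = -26; it moves to -x as the bolt is drawn back.
- bolt (a joint): Travel in m of the steel bolt (bar 78 by 14 by 12 mm, along station x at y = -26, in a channel with rims 10 and a bridge 17 mm above the board): 0 = fully shut, its nose behind the tail (4 mm gap when home), at station x = -2; up to 0.060 = drawn back. Starts at 0.046 or more, clear of the cassette's way. Shuts towards +x; stiff (about 2 N), stays where left.
- spare_center (a point): Bystander: centre of an orange-framed spent cassette, same size, on the bench.
- jar: Bystander: small white jar with a blue cap, 34 mm across, 42 mm high, standing on the station's board on the -x side of the holder; origin under its base.
- reagent: Bystander: amber bottle 68 mm across, 150 mm high; origin under its base.
- beaker: Bystander: glass beaker 70 mm across, 85 mm high; origin under its base.
- driver: Bystander: screwdriver lying on the bench.
- gauge: Bystander: loose black dial gauge lying face up, 64 mm across, 26 mm high; origin under it.
Mind the look-alikes: they are no part of the job. Of the things like the cassette, leave any that is green or yellow; of the rest the smaller one is meant.

How it is judged:
On the way:
1. the cassette is fully home in the holder, with the bolt still drawn back (y of cassette_center in the frame of station between 0.031 and 0.039 m and x of cassette_center in the frame of station between -0.004 and 0.004 m and z of cassette_center in the frame of station below 0.023 m and angle between the y axis of cassette and the y axis of station, either way round below 0.06 rad and angle between cassette's own z axis and vertical below 0.06 rad and value of joint bolt above 0.03 m), for 0.2 s.
At the end, for the whole second after the job is handed in: The cassette lies flat in the holder within 4 mm of the end stop, square to within 0.06 rad and at rest, and the bolt is shut to within 5 mm of its end of travel (y of cassette_center in the frame of station between 0.031 and 0.039 m and x of cassette_center in the frame of station between -0.004 and 0.004 m and z of cassette_center in the frame of station below 0.023 m and angle between the y axis of cassette and the y axis of station, either way round below 0.06 rad and angle between cassette's own z axis and vertical below 0.06 rad and value of joint bolt below 0.005 m and linear speed of cassette below 0.01 m/s); the robot touches nothing.
It fails at once if the cassette is lifted off the board (more than 12 mm) or tipped (more than 0.3 rad) (z of cassette_center in the frame of station above 0.031 m or angle between cassette's own z axis and vertical above 0.3 rad).
It fails at once if a bystander (spent cassette, jar, bottle, beaker, screwdriver, gauge) is moved more than 25 mm (distance of any of spare_center, jar, reagent, beaker, driver, gauge from where it was at the start of the episode above 0.025 m).
It also fails if it takes over 61 s, if anything falls off the work surface, if the arm or the gripper's body presses on something with over 40 N, if the wrist force passes 120 N, or if a joint passes its speed limit or range.

## Working session

There is one attempt and no reset: what is moved stays moved. The work goes in short steps, Python scripts to look and compute and a shell command to move; the robot and the scene stay as the last step left them, time stands still between calls to the robot, and variables do not carry over. Pictures are saved under pics/ and viewed, at most 10 in all, crops included, and the job is handed in when it is done.

```bash
ls; mkdir -p pics; python3 - <<'E'
from workcell import env
import cv2
for n in("top","side"):
    f=env.grab_frame(n); cv2.imwrite(f"pics/{n}0.png",f["image"][:,:,::-1]); print(n,f["K"],f["k1"],f["R"],f["t"])
o=env.get_obs();print(o)
E
```

```text
pics
top [[410.03963252   0.         318.83992505]
 [  0.         410.03963252 201.53215211]
 [  0.           0.           1.        ]] -0.07663044787326044 [[ 0.01929042 -0.99979556  0.00605967]
 [-0.98235976 -0.02008085 -0.18591951]
 [ 0.18600319 -0.00236631 -0.98254629]] [-0.00895841  0.5381375   1.21554956]
side [[512.16324455   0.         309.19494822]
 [  0.         512.16324455 215.11836608]
 [  0.           0.           1.        ]] -0.1223095758427967 [[-0.98345497  0.18114213  0.00195998]
 [ 0.12139358  0.66702241 -0.73508142]
 [-0.13446157 -0.72268155 -0.677976  ]] [ 0.52234782 -0.02003292  1.83030144]
{'t': 0.1, 'qpos': array([-1.34060808e+00,  4.91516298e-01,  1.55938037e+00, -2.73895244e-05,
        1.09173660e+00, -1.05568421e-01]), 'joint_vel': array([-0.00058023, -0.0022438 , -0.00093667, -0.00025428, -0.00175929,
       -0.00052865]), 'joint_torque': array([ 2.31805025e-03, -6.13625622e+01, -2.58606452e+01,  6.93365419e-02,
        4.70070296e-02, -5.74474143e-05]), 'tool_pos': array([ 0.2059104 , -0.58987257,  0.21411242]), 'eef_rot': array([-3.09640074e+00, -5.24777780e-01,  1.39835570e-04]), 'force': array([-0.50000228,  0.53133703, -0.74633881]), 'torque': array([-0.0384494 , -0.02697678, -0.04533003]), 'grip_force': 0.0, 'opening': 0.09525462054721623}
```

View pics/top0.png

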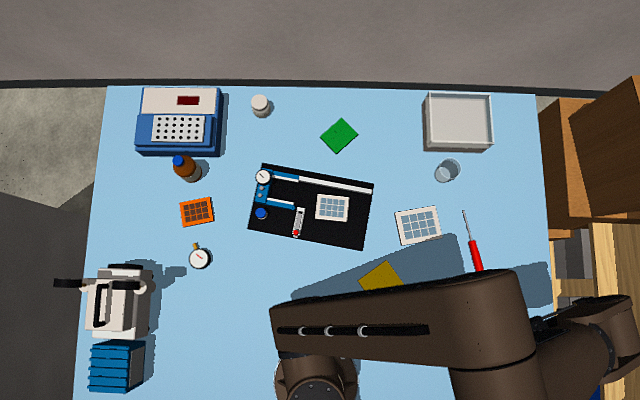

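View pics/side0.png

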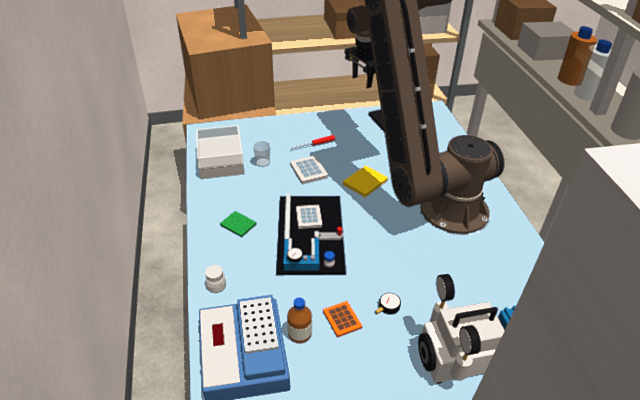

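The top view shows the black board at (248–375, 163–250). White-framed candidates are (332,207), on the board, and (418,225), larger and on the bench. The green (339,135) and yellow (380,275) ones are excluded, and the orange (197,211) is the spent spare. The smaller white one, at (332,207) on the board, fits. I'll confirm it in a crop and measure.

```bash
cat > h.py <<'E'
from workcell import env
import cv2, numpy as np
def world(f,px,z):
    px=np.atleast_2d(np.float64(px)); K=f["K"]
    d=(px-K[[0,1],2])/K[0,0]; u=d.copy()
    for _ in range(20): u=d/(1+f["k1"]*(u**2).sum(1,keepdims=True))
    r=np.c_[u,np.ones(len(u))]@f["R"]; c=-f["R"].T@f["t"]
    return (c+r*((z-c[2])/r[:,2:]))[:,:2]
def pix(f,X):
    c=np.atleast_2d(X)@f["R"].T+f["t"]; u=c[:,:2]/c[:,2:]
    u=u*(1+f["k1"]*(u**2).sum(1,keepdims=True)); return u*f["K"][0,0]+f["K"][[0,1],2]
E
python3 - <<'E'
from h import *
f=env.grab_frame("top"); im=f["image"]; cv2.imwrite("pics/c1.png",cv2.resize(im[155:260,240:390,::-1],None,fx=5,fy=5,interpolation=cv2.INTER_CUBIC))
g=im.astype(int)
# board: everything not bench-blue inside the region
roi=np.zeros(im.shape[:2],np.uint8); roi[155:260,240:385]=1
dark=((g.max(2)<60)*roi).astype(np.uint8)
cs,_=cv2.findContours(dark,cv2.RETR_EXTERNAL,cv2.CHAIN_APPROX_NONE); c=max(cs,key=cv2.contourArea)
hull=cv2.convexHull(c); ap=cv2.approxPolyDP(hull,3,True)[:,0]; 
print("board px",ap.tolist()); W=world(f,ap,.012);print(W.round(4).tolist())
wh=((g.min(2)>150)).astype(np.uint8); wh[:,:312]=0; wh[:194]=0; wh[222:]=0; wh[:,352:]=0
cs,_=cv2.findContours(wh,cv2.RETR_EXTERNAL,cv2.CHAIN_APPROX_NONE); c=max(cs,key=cv2.contourArea)[:,0]
w=world(f,c,.026); print("cass",cv2.minAreaRect((w*1000).astype(np.float32)))
red=((g[...,0]>130)&(g[...,1]<70)&(g[...,2]<70)&(roi>0)); ys,xs=np.nonzero(red);print("red",xs.mean(),ys.mean(),len(xs),world(f,[[xs.mean(),ys.mean()]],.053))
E
```

```text
board px [[372, 191], [362, 250], [248, 228], [258, 182], [268, 171]]
[[0.5833, -0.1681], [0.3943, -0.136], [0.4561, 0.2231], [0.6054, 0.1984], [0.6425, 0.1678]]
cass ((525.3355712890625, -38.25849151611328), (98.30654907226562, 78.74522399902344), 85.26358032226562)
red 295.35 232.0 20 [[0.44203861 0.0713051 ]]
```

View pics/c1.png

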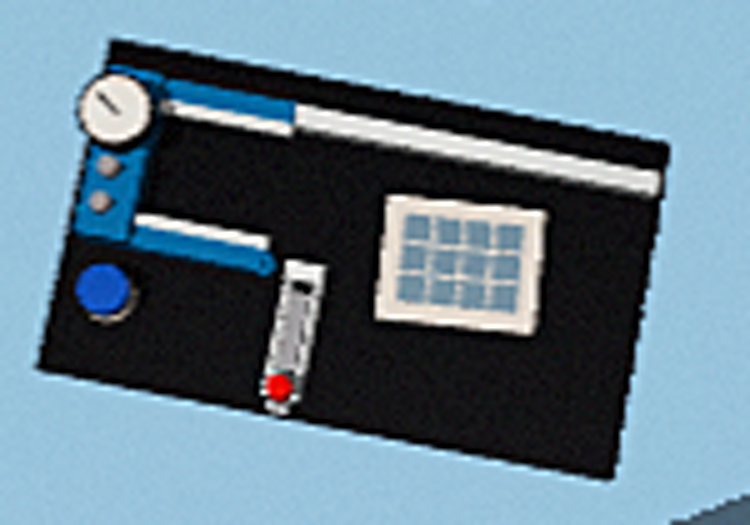

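The crop confirms it: the white cassette is alone on the board at crop (460,265), next to the fence (300–660, 105–190). The bolt knob is at (280,387), and the mouth is on its left. Next I fit the station frame from the four board corners.

```bash
cat >> h.py <<'E'
import json,os,sys
from scipy.spatial.transform import Rotation as Ro
if os.path.exists("st.json"): S=json.load(open("st.json")); A=np.array(S["A"]); T=np.array(S["T"])  # A: station->world 2x2, T m
def st(w): return ((np.atleast_2d(w)-T)@A)*1000
def to(x,y,z,yaw):
    "station mm, tool y axis at yaw deg from station x axis (mod 180): print needed tool shift mm, turn deg"
    o=env.get_obs(); R=Ro.from_rotvec(o["eef_rot"]).as_matrix(); p=o["tool_pos"]
    P=np.r_[A@np.array([x,y])/1000+T,z/1000]
    a=np.arctan2(A[1,0],A[0,0])+np.deg2rad(yaw); best=None
    for k in (0,np.pi):
        ty=np.array([np.cos(a+k),np.sin(a+k),0]); tz=np.array([0,0,-1.]); D=np.c_[np.cross(ty,tz),ty,tz]
        rv=Ro.from_matrix(R.T@D).as_rotvec(degrees=True)
        if best is None or np.linalg.norm(rv)<np.linalg.norm(best): best=rv
    print("t",round(o["t"],2),"at st",st(p[:2])[0].round(1),"z",(p[2]*1e3).round(1),"q6",o["qpos"][5].round(2),"F st",(A.T@o["force"][:2]).round(1),o["force"][2].round(1),"op",round(o["opening"]*1e3,1))
    print("shift",(R.T@(P-p)*1000).round(1),"turn",best.round(2))
E
python3 - <<'E'
from h import *
f=env.grab_frame("top")
px=(np.array([[110,38],[668,143],[613,480],[38,370]])+.5)/5-.5+[240,155]
s=np.array([[80,130],[80,-240],[-140,-240],[-140,130]])/1000
w=world(f,px,.012); ms,mw=s.mean(0),w.mean(0)
U,_,V=np.linalg.svd((s-ms).T@(w-mw)); A=(U@V).T; T=mw-A@ms
print("resid mm",((s@A.T+T-w)*1000).round(1).tolist(),"yaw",np.degrees(np.arctan2(A[1,0],A[0,0])),T)
json.dump({"A":A.tolist(),"T":T.tolist()},open("st.json","w"))
import h; h.A=A;h.T=T
cp=lambda p:(np.array(p)+.5)/5-.5+[240,155]
print("fence inner top ends (41.2, 0 / -235)",st(world(f,cp([[296,128],[658,194]]),.030)).round(1).tolist())
c=st([[.52534,-.03826]]); print("cass",c)
print("cass corners",st(world(f,cp([[386,193],[547,209],[538,334],[374,320]]),.026)).round(1).tolist())
print("knob",st(world(f,cp([[280,386]]),.053)))
to(-70,c[0,1],120,90); to(0,-200,120,0)
E
```

```text
resid mm [[-0.4, 0.8], [0.3, -2.0], [0.0, -0.7], [0.1, 1.9]] yaw -9.617852312203059 [0.5706007  0.07588842]
fence inner top ends (41.2, 0 / -235) [[40.0, -2.7], [40.9, -235.4]]
cass [[ -25.55306455 -120.10592673]]
cass corners [[10.2, -66.5], [19.1, -168.3], [-60.4, -176.6], [-70.9, -74.3]]
knob [[-125.24794964  -26.62553633]]
t 0.2 at st [-248.3 -717.4] z 214.3 q6 -0.11 F st [0.4 0.4] 0.0 op 94.9
shift [ 444.4 -437.    94.6] turn [-0.03  0.   28.86]
t 0.2 at st [-248.3 -717.4] z 214.3 q6 -0.11 F st [0.4 0.4] 0.0 op 94.9
shift [ 467.2 -333.3   94.6] turn [-3.000e-02 -2.000e-02 -6.114e+01]
```

```bash
python3 -m pendant '[[[28,-27,5],[0,0,3],0],[[55,-54,10],[0,0,6],0],[[83,-81,15],[0,0,9],0],[[110,-108,20],[0,0,12],0],[[138,-135,25],[0,0,15],0],[[165,-162,30],[0,0,18],0],[[193,-189,35],[0,0,21],0],[[220,-216,40],[0,0,24],0]]' 20; python3 -c "
from h import *
to(-95,-121,100,90)"
```

```text
t: 0.87
tool_pos: [0.343, -0.3119, 0.1745]
eef_rot: [3.138, -0.135, 0.0]
force: [1.2, -0.4, -0.2]
opening: 0.0496
grip_force: 0.0
t 0.87 at st [-159.6 -420.4] z 174.5 q6 0.78 F st [ 1.3 -0.1] -0.2 op 49.6
shift [  88.9 -293.2   74.5] turn [ 0.01 -0.01  4.69]
```

```bash
python3 -m pendant '[[[11,-37,9],[0,0,1],0],[[22,-74,18],[0,0,1],0],[[33,-111,27],[0,0,2],0],[[44,-148,36],[0,0,3],0],[[55,-185,45],[0,0,3],0],[[67,-222,54],[0,0,4],0],[[78,-258,64],[0,0,4],0],[[89,-290,72],[0,0,4.7],0]]'; python3 -m pendant '[[[0,0,0],[0,0,0],0],[[0,0,0],[0,0,0],0],[[0,0,0],[0,0,0],0],[[0,0,0],[0,0,0],0],[[0,0,0],[0,0,0],0],[[0,0,0],[0,0,0],0],[[0,0,0],[0,0,0],0],[[0,0,0],[0,0,0],0]]'; python3 -c "
from h import *
to(-95,-121,17,90)"
```

```text
t: 1.53
tool_pos: [0.4555, -0.0299, 0.1021]
eef_rot: [3.131, -0.258, -0.0]
force: [-0.1, -1.8, -0.6]
opening: 0.0479
grip_force: 0.0
t: 2.2
tool_pos: [0.4552, -0.0326, 0.1028]
eef_rot: [3.131, -0.261, 0.0]
force: [0.2, 0.5, -0.1]
opening: 0.0473
grip_force: 0.0
t 2.2 at st [ -95.6 -126.2] z 102.8 q6 1.52 F st [0.1 0.5] -0.1 op 47.3
shift [ 0.6 -5.2 85.8] turn [ 0.01 -0.02  0.1 ]
```

```bash
python3 -m pendant '[[[0,-2,14],[0,0,0],0],[[0,-4,30],[0,0,0],0],[[0,-5,46],[0,0,0],0],[[0,-5,60],[0,0,0],0],[[0,-5,72],[0,0,0],0],[[0,-5,80],[0,0,0],0],[[0,-5,85],[0,0,0],0],[[0,-5,85],[0,0,0],0]]'; python3 -m pendant '[[[3,0,0],[0,0,0],0],[[6,0,0],[0,0,0],0],[[10,0,0],[0,0,0],0],[[14,0,0],[0,0,0],0],[[18,0,0],[0,0,0],0],[[22,0,0],[0,0,0],0],[[26,0,0],[0,0,0],0],[[30,0,0],[0,0,0],0]]';python3 -c "
from h import *
to(-48,-121,17,90)"
```

```text
t: 2.87
tool_pos: [0.4559, -0.0272, 0.017]
eef_rot: [-3.131, 0.259, 0.002]
force: [-0.3, 0.0, -0.7]
opening: 0.0469
grip_force: 0.0
t: 3.53
tool_pos: [0.4859, -0.0321, 0.0176]
eef_rot: [3.131, -0.259, -0.0]
force: [-0.3, 0.0, 0.4]
opening: 0.0478
grip_force: 0.7
t 3.53 at st [ -65.4 -120.6] z 17.6 q6 1.53 F st [-0.3 -0. ] 0.4 op 47.8
shift [17.4  0.5  0.6] turn [0.   0.02 0.16]
```

```bash
python3 -m pendant '[[[3,0,0],[0,0,0],0],[[6,0,0],[0,0,0],0],[[9,0,0],[0,0,0],0],[[12,0,0],[0,0,0],0],[[14,0,0],[0,0,0],0],[[16,0,0],[0,0,0],0],[[17,0,0],[0,0,0],0],[[18,0,0],[0,0,0],0]]';python3 - <<'E'
from h import *
to(-48,-121,17,90)
for n in("top","side"):
    f=env.grab_frame(n); c=pix(f,np.r_[A@[0,-.1]+T,.02])[0].astype(int)
    cv2.imwrite(f"pics/{n}2.png",cv2.resize(f["image"][max(0,c[1]-55):c[1]+55,c[0]-70:c[0]+70,::-1],None,fx=3,fy=3,interpolation=cv2.INTER_CUBIC))
a,b=cv2.imread("pics/top2.png"),cv2.imread("pics/side2.png"); cv2.imwrite("pics/m2.png",np.hstack([a,b])[:, :840][:, 20:820])
E
```

```text
t: 4.2
tool_pos: [0.5022, -0.0348, 0.0175]
eef_rot: [-3.131, 0.259, 0.005]
force: [-8.8, 2.1, 6.7]
opening: 0.0475
grip_force: 4.6
t 4.2 at st [ -48.9 -120.5] z 17.5 q6 1.54 F st [-9.   0.6] 6.7 op 47.5
shift [0.9 0.5 0.5] turn [-0.    0.17  0.16]
```

View pics/m2.png

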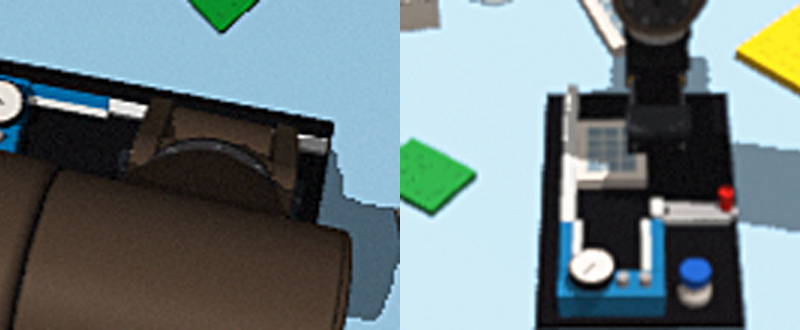

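Cassette is flush on the fence: the TCP is at -48.9 and pushes back with 9 N, matching the geometry, and the side view shows it square along the fence at (610,150). Next I back off and go round to the tail.

```bash
python3 -m pendant '[[[-6,0,0],[0,0,0],0.1],[[-14,0,0],[0,0,0],0.2],[[-18,0,-15],[0,0,0],0.37],[[-18,0,-40],[0,0,0],0.37],[[-18,0,-60],[0,0,-5],0.37],[[-8,20,-65],[0,0,-11],0.37],[[5,45,-65],[0,0,-18],0.37],[[18,65,-65],[0,0,-25],0.37]]'; python3 -c "
from h import *
to(0,-205,80,0)"
```

```text
t: 4.97
tool_pos: [0.5106, -0.1031, 0.0834]
eef_rot: [3.11, 0.435, 0.003]
force: [-0.5, 0.3, -0.6]
opening: 0.0306
grip_force: 0.0
t 4.97 at st [ -29.2 -186.5] z 83.4 q6 0.97 F st [-0.5  0.2] -0.6 op 30.6
shift [18.4 29.3  3.5] turn [ 1.200e-01 -4.000e-02 -6.445e+01]
```

```bash
python3 -m pendant '[[[4,6,0],[0,0,-7],0.37],[[8,12,0],[0,0,-14],0.37],[[12,19,0],[0,0,-21],0.37],[[16,26,0],[0,0,-28],0.37],[[18,29,0],[0,0,-35],0.37],[[18,29,0],[0,0,-42],0.37],[[18,29,0],[0,0,-49],0.37],[[18,29,0],[0,0,-56],0.37]]';python3 -m pendant '[[[0,0,0],[0,0,-4],0.37],[[0,0,0],[0,0,-8],0.37],[[0,0,0],[0,0,-8.4],0.37],[[0,0,0],[0,0,-8.4],0.37],[[0,0,0],[0,0,-8.4],0.37],[[0,0,0],[0,0,-8.4],0.37],[[0,0,0],[0,0,-8.4],0.37],[[0,0,0],[0,0,-8.4],0.37]]'; python3 - <<'E'
from h import *
to(0,-205,17,0)
for n in("top","side"):
    f=env.grab_frame(n); c=pix(f,np.r_[A@[0,-.1]+T,.02])[0].astype(int)
    cv2.imwrite(f"pics/{n}3.png",cv2.resize(f["image"][max(0,c[1]-55):c[1]+55,c[0]-70:c[0]+70,::-1],None,fx=3,fy=3,interpolation=cv2.INTER_CUBIC))
a,b=cv2.imread("pics/top3.png"),cv2.imread("pics/side3.png"); cv2.imwrite("pics/m3.png",np.hstack([a,b])[:, 20:820])
E
```

```text
t: 5.63
tool_pos: [0.5353, -0.1252, 0.0825]
eef_rot: [2.543, 1.844, 0.0]
force: [-0.1, 0.1, -0.2]
opening: 0.0298
grip_force: 0.0
t: 6.3
tool_pos: [0.5356, -0.1252, 0.0826]
eef_rot: [2.408, 2.017, -0.0]
force: [-0.2, 0.3, 0.0]
opening: 0.0298
grip_force: 0.0
t 6.3 at st [  -0.9 -204.1] z 82.6 q6 -0.17 F st [-0.2  0.2] 0.0 op 29.8
shift [-0.9  0.9 65.6] turn [ 0.01  0.01 -0.48]
```

View pics/m3.png

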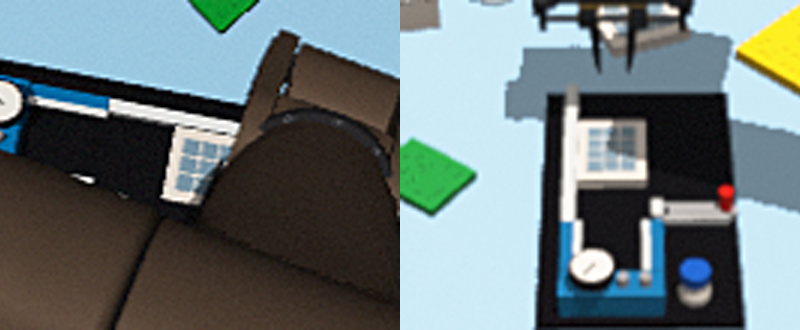

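The cassette lies square along the fence at (612,150), with the fingers behind its tail. I'll lower and push.

```bash
python3 -m pendant '[[[0,1,12],[0,0,0],0.37],[[0,1,26],[0,0,-0.5],0.37],[[0,1,40],[0,0,-0.5],0.37],[[0,1,52],[0,0,-0.5],0.37],[[0,1,60],[0,0,-0.5],0.37],[[0,1,65],[0,0,-0.5],0.37],[[0,1,65],[0,0,-0.5],0.37],[[2,1,65],[0,0,-0.5],0.37]]'; python3 -m pendant '[[[5,0,0],[0,0,0],0.37],[[10,0,0],[0,0,0],0.37],[[15,0,0],[0,0,0],0.37],[[21,0,0],[0,0,0],0.37],[[28,0,0],[0,0,0],0.37],[[35,0,0],[0,0,0],0.37],[[42,0,0],[0,0,0],0.37],[[50,0,0],[0,0,0],0.37]]'; python3 -m pendant '[[[7,0,0],[0,0,0],0.37],[[14,0,0],[0,0,0],0.37],[[21,0,0],[0,0,0],0.37],[[28,0,0],[0,0,0],0.37],[[35,0,0],[0,0,0],0.37],[[41,0,0],[0,0,0],0.37],[[46,0,0],[0,0,0],0.37],[[50,0,0],[0,0,0],0.37]]'; python3 - <<'E'
from h import *
to(0,-25,17,0)
f=env.grab_frame("side"); c=pix(f,np.r_[A@[0,-.1]+T,.02])[0].astype(int)
cv2.imwrite(f"pics/s4.png",cv2.resize(f["image"][c[1]-55:c[1]+55,c[0]-70:c[0]+70,::-1],None,fx=4,fy=4,interpolation=cv2.INTER_CUBIC))
E
```

```text
t: 7.07
tool_pos: [0.537, -0.1236, 0.0178]
eef_rot: [2.399, 2.028, -0.0]
force: [0.3, -0.0, -0.0]
opening: 0.0301
grip_force: 0.0
t: 7.73
tool_pos: [0.5454, -0.0734, 0.0177]
eef_rot: [2.399, 2.029, -0.0]
force: [0.0, -1.6, 0.6]
opening: 0.03
grip_force: 0.7
t: 8.4
tool_pos: [0.5536, -0.0242, 0.0176]
eef_rot: [-2.399, -2.029, 0.0]
force: [0.0, -0.7, 1.5]
opening: 0.0301
grip_force: 0.7
t 8.4 at st [  -0.  -101.5] z 17.6 q6 0.0 F st [ 0.1 -0.7] 1.5 op 30.1
shift [76.5  0.1  0.6] turn [-0.    0.    0.07]
```

View pics/s4.png

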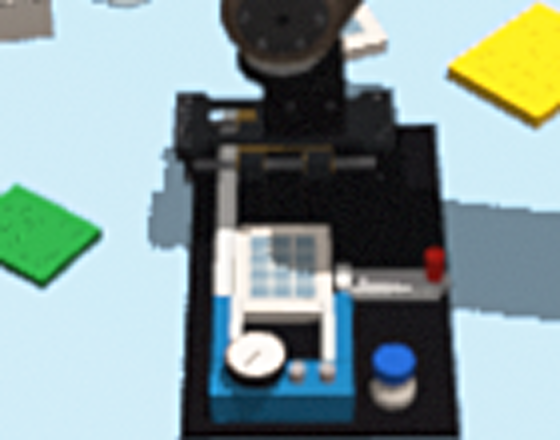

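The cassette is square, with its nose just entering the mouth at (285,315). I'll keep pushing.

```bash
python3 -m pendant '[[[5,0,0],[0,0,0],0.37],[[10,0,0],[0,0,0],0.37],[[15,0,0],[0,0,0],0.37],[[20,0,0],[0,0,0],0.37],[[25,0,0],[0,0,0],0.37],[[30,0,0],[0,0,0],0.37],[[35,0,0],[0,0,0],0.37],[[40,0,0],[0,0,0],0.37]]'; python3 -m pendant '[[[4,0,0],[0,0,0],0.37],[[8,0,0],[0,0,0],0.37],[[12,0,0],[0,0,0],0.37],[[16,0,0],[0,0,0],0.37],[[20,0,0],[0,0,0],0.37],[[24,0,0],[0,0,0],0.37],[[27,0,0],[0,0,0],0.37],[[30,0,0],[0,0,0],0.37]]'; python3 -c "
from h import *
to(0,-25,17,0)"
```

```text
t: 9.12
tool_pos: [0.5603, 0.0152, 0.0176]
eef_rot: [2.399, 2.029, -0.0]
force: [-1.1, -0.3, -0.2]
opening: 0.03
grip_force: 0.3
t: 9.78
tool_pos: [0.5652, 0.0445, 0.0176]
eef_rot: [2.399, 2.029, -0.0]
force: [0.0, -0.0, 1.0]
opening: 0.0299
grip_force: 0.3
t 9.78 at st [ -0.1 -31.8] z 17.6 q6 0.13 F st [ 0. -0.] 1.0 op 29.9
shift [6.8 0.1 0.6] turn [-0.    0.01  0.06]
```

```bash
python3 -m pendant '[[[1,0,0],[0,0,0],0.37],[[2,0,0],[0,0,0],0.37],[[3,0,0],[0,0,0],0.37],[[4,0,0],[0,0,0],0.37],[[5,0,0],[0,0,0],0.37],[[6,0,0],[0,0,0],0.37],[[7,0,0],[0,0,0],0.37],[[7.5,0,0],[0,0,0],0.37]]'; python3 -c "
from h import *
to(0,-25,17,0)"
```

```text
t: 10.45
tool_pos: [0.5657, 0.0497, 0.0176]
eef_rot: [2.398, 2.029, -0.005]
force: [-4.7, -22.4, 3.5]
opening: 0.0302
grip_force: 11.7
t 10.45 at st [ -0.5 -26.7] z 17.6 q6 0.14 F st [ -0.9 -22.9] 3.5 op 30.2
shift [1.7 0.5 0.6] turn [-0.09  0.15  0.09]
```

Firm contact at 23 N: it's on the end stop. I'll back off, lift and look.

```bash
python3 -m pendant '[[[-4,0,0],[0,0,0],0.37],[[-9,0,0],[0,0,0],0.37],[[-15,0,-5],[0,0,0],0.37],[[-18,0,-20],[0,0,0],0.6],[[-20,-5,-40],[0,0,0],1],[[-20,-25,-62],[0,0,0],1],[[-20,-55,-66],[0,0,0],1],[[-20,-85,-66],[0,0,0],1]]' 20; python3 -m pendant '[[[0,-10,0],[0,0,0],1],[[2,-30,0],[0,0,0],1],[[5,-45,0],[0,0,0],1],[[8,-58,0],[0,0,0],1],[[12,-65,0],[0,0,0],1],[[15,-70,0],[0,0,0],1],[[18,-71,0],[0,0,0],1],[[18,-71,0],[0,0,0],1]]'; python3 - <<'E'
from h import *
to(-158,-27,38,0)
f=env.grab_frame("side"); c=pix(f,np.r_[A@[0,0]+T,.02])[0].astype(int)
cv2.imwrite(f"pics/s5.png",cv2.resize(f["image"][c[1]-45:c[1]+45,c[0]-60:c[0]+60,::-1],None,fx=6,fy=6,interpolation=cv2.INTER_CUBIC))
E
```

```text
t: 11.12
tool_pos: [0.4792, 0.0458, 0.0853]
eef_rot: [2.398, 2.027, 0.004]
force: [-0.2, -0.1, 0.7]
opening: 0.0029
grip_force: 0.0
t: 11.78
tool_pos: [0.4129, 0.0759, 0.0837]
eef_rot: [2.398, 2.029, 0.001]
force: [-0.2, -0.1, 0.2]
opening: 0.0003
grip_force: 0.0
t 11.78 at st [-155.5  -26.3] z 83.7 q6 0.19 F st [-0.2 -0.1] 0.2 op 0.3
shift [-0.7 -2.5 45.7] turn [ 0.04 -0.    0.09]
```

View pics/s5.png

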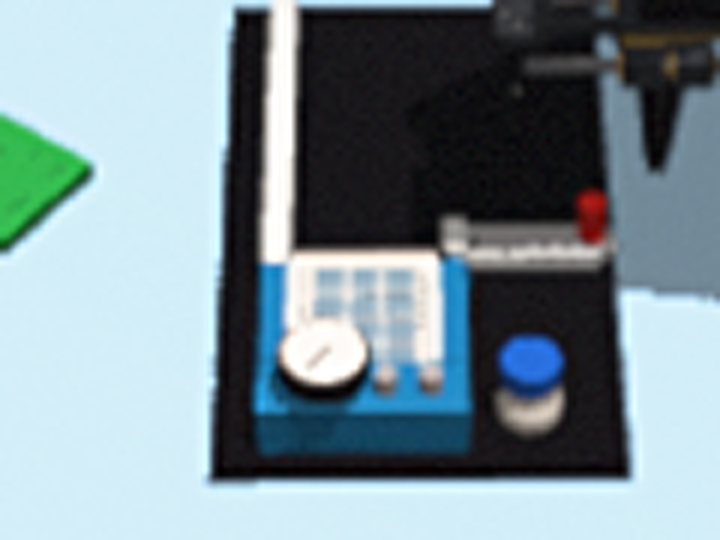

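The cassette is in the holder with its tail edge at about (365,248), just out of the mouth. The bolt is still drawn, with the knob at (592,215). I'll check the tail by ray casting, then lower behind the knob.

```bash
python3 - <<'E'
from h import *
f=env.grab_frame("side"); c=pix(f,np.r_[A@[0,0]+T,.02])[0].astype(int)
p=lambda q:(np.array(q)+.5)/6-.5+[c[0]-60,c[1]-45]
print("tail (want -15)",st(world(f,p([[310,249],[420,248]]),.026)),"mouth/rail end top (want 0)",st(world(f,p([[272,264],[458,256]]),.034)))
E
python3 -m pendant '[[[-1,-1,8],[0,0,0],1],[[-1,-2,18],[0,0,0],1],[[-1,-2,28],[0,0,0],1],[[-1,-2,38],[0,0,0],1],[[-1,-2,44],[0,0,0],1],[[-1,-2,48],[0,0,0],1],[[-1,-2,48],[0,0,0],1],[[-1,-2,48],[0,0,0],1]]'; python3 -c "
from h import *
to(-86,-27,36,0)"
```

```text
tail (want -15) [[ 30.7874243  -17.19175956]
 [-29.85745776 -17.23632016]] mouth/rail end top (want 0) [[ 51.13855969   2.10943371]
 [-50.35466486  -2.80638745]]
t: 12.55
tool_pos: [0.4103, 0.0748, 0.0356]
eef_rot: [-2.399, -2.028, 0.0]
force: [-0.1, 0.4, 0.3]
opening: 0.0005
grip_force: 0.0
t 12.55 at st [-157.9  -27.8] z 35.6 q6 0.19 F st [-0.2  0.4] 0.3 op 0.5
shift [ 0.8 71.9 -0.4] turn [-0.01  0.01  0.05]
```

```bash
python3 -m pendant '[[[0,4,0],[0,0,0],1],[[0,8,0],[0,0,0],1],[[0,13,0],[0,0,0],1],[[0,18,0],[0,0,0],1],[[0,24,0],[0,0,0],1],[[0,30,0],[0,0,0],1],[[0,35,0],[0,0,0],1],[[0,40,0],[0,0,0],1]]';python3 -m pendant '[[[0,4,0],[0,0,0],1],[[0,8,0],[0,0,0],1],[[0,12,0],[0,0,0],1],[[0,15,0],[0,0,0],1],[[0,18,0],[0,0,0],1],[[0,21,0],[0,0,0],1],[[0,24,0],[0,0,0],1],[[0,26,0],[0,0,0],1]]'; python3 -c "
from h import *
to(-86,-27,36,0)"
```

```text
t: 13.22
tool_pos: [0.45, 0.0681, 0.0356]
eef_rot: [-2.399, -2.029, 0.0]
force: [-1.7, 0.4, 1.7]
opening: 0.0006
grip_force: 1.2
t: 13.88
tool_pos: [0.4755, 0.0639, 0.0356]
eef_rot: [2.399, 2.029, -0.0]
force: [-2.5, -0.5, 1.5]
opening: 0.0004
grip_force: 1.1
t 13.88 at st [-91.7 -27.7] z 35.6 q6 0.16 F st [-2.3 -1. ] 1.5 op 0.4
shift [ 0.7  5.7 -0.4] turn [0.   0.01 0.06]
```

```bash
python3 -m pendant '[[[0,1,0],[0,0,0],1],[[0,2,0],[0,0,0],1],[[0,3,0],[0,0,0],1],[[0,4,0],[0,0,0],1],[[0,5,0],[0,0,0],1],[[0,6,0],[0,0,0],1],[[0,7,0],[0,0,0],1],[[0,7,0],[0,0,0],1]]'; python3 -c "
from h import *
to(-86,-27,36,0)"
```

```text
t: 14.55
tool_pos: [0.4823, 0.0627, 0.0356]
eef_rot: [2.399, 2.028, 0.0]
force: [-1.5, -1.3, 0.6]
opening: 0.0006
grip_force: 0.7
t 14.55 at st [-84.8 -27.7] z 35.6 q6 0.16 F st [-1.2 -1.5] 0.6 op 0.6
shift [ 0.7 -1.2 -0.4] turn [0.01 0.   0.06]
```

```bash
python3 -m pendant '[[[0,1,0],[0,0,0],1],[[0,1.5,0],[0,0,0],1],[[0,2,0],[0,0,0],1],[[0,2.5,0],[0,0,0],1],[[0,3,0],[0,0,0],1],[[0,3.5,0],[0,0,0],1],[[0,4,0],[0,0,0],1],[[0,4,0],[0,0,0],1]]'; python3 -c "
from h import *
to(-86,-27,36,0)"
```

```text
t: 15.22
tool_pos: [0.4862, 0.0621, 0.0356]
eef_rot: [2.399, 2.028, 0.0]
force: [-1.6, -0.3, -0.5]
opening: 0.0008
grip_force: 0.9
t 15.22 at st [-80.9 -27.7] z 35.6 q6 0.16 F st [-1.5 -0.6] -0.5 op 0.8
shift [ 0.7 -5.1 -0.4] turn [0.01 0.   0.06]
```

```bash
python3 -m pendant '[[[0,0.5,0],[0,0,0],1],[[0,1,0],[0,0,0],1],[[0,1.5,0],[0,0,0],1],[[0,2,0],[0,0,0],1],[[0,2.5,0],[0,0,0],1],[[0,3,0],[0,0,0],1],[[0,3.5,0],[0,0,0],1],[[0,3.5,0],[0,0,0],1]]'; python3 - <<'E'
from h import *
to(-86,-27,36,0)
f=env.grab_frame("side"); c=pix(f,np.r_[A@[0,0]+T,.02])[0].astype(int)
cv2.imwrite(f"pics/s6.png",cv2.resize(f["image"][c[1]-45:c[1]+45,c[0]-60:c[0]+60,::-1],None,fx=6,fy=6,interpolation=cv2.INTER_CUBIC))
E
```

```text
t: 15.88
tool_pos: [0.4879, 0.0617, 0.0355]
eef_rot: [-2.397, -2.027, 0.004]
force: [-9.3, 0.7, 6.6]
opening: 0.0003
grip_force: 4.8
t 15.88 at st [-79.2 -27.8] z 35.5 q6 0.16 F st [-9.2 -0.8] 6.6 op 0.3
shift [ 0.8 -6.9 -0.5] turn [-0.2   0.03  0.06]
```

View pics/s6.png

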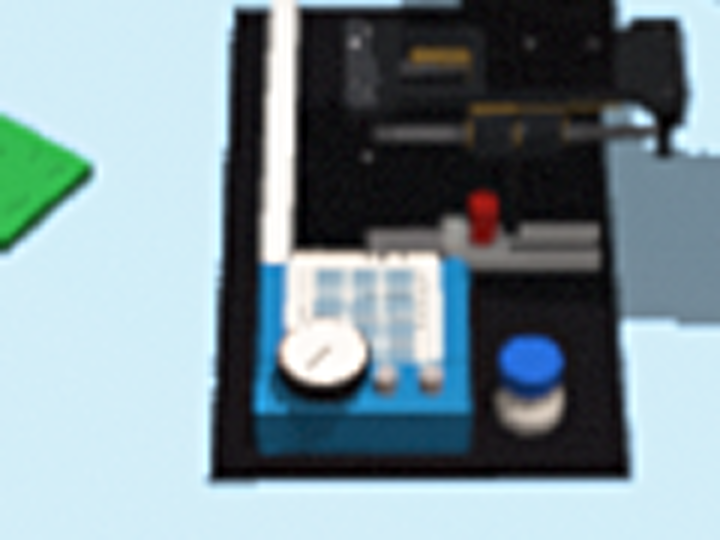

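The bolt is shut: resistance rose to 9 N, the nose is at (370,240) on the cassette's centre line, and the knob is at (483,215). I'll back away and hand in.

```bash
python3 -m pendant '[[[0,-5,0],[0,0,0],1],[[0,-14,0],[0,0,0],1],[[0,-25,-5],[0,0,0],1],[[0,-30,-25],[0,0,0],1],[[0,-30,-50],[0,0,0],1],[[0,-30,-75],[0,0,0],1],[[0,-30,-90],[0,0,0],1],[[0,-30,-90],[0,0,0],1]]'; python3 - <<'E'
from h import *
f=env.grab_frame("side"); g=f["image"].astype(int)
c=pix(f,np.r_[A@[-.066,-.026]+T,.053])[0]; m=(g[...,0]>120)&(g[...,1]<70)&(g[...,2]<70); ys,xs=np.nonzero(m); k=np.hypot(xs-c[0],ys-c[1])<25
print("knob st (want -66,-26)",st(world(f,[[xs[k].mean(),ys[k].mean()]],.042)))
print(env.hand_in())
E
```

```text
t: 16.6
tool_pos: [0.4605, 0.0667, 0.1286]
eef_rot: [2.396, 2.027, 0.006]
force: [0.9, 0.1, -0.6]
opening: 0.0004
grip_force: 0.0
knob st (want -66,-26) [[-66.41880465 -25.39328   ]]
the job is handed in; nothing more can be done
None
```

I slid the cassette home against the end stop (it pushed back with 23 N) and pushed the bolt shut. The knob measured at station x = -66.4 (fully shut is -66). I handed the job in at about 17 s, and no verdict was returned.

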